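# Load the topping feeder and hold its sprung gate half open

## Task

With the feeder's gate still shut, lift the hinged tray by its red bar until all five chocolate chunks have slid off into the chute, then lower the tray back to level. Next pull the sprung gate straight up by its black T-handle to half travel (red pointer at the green band) so that every chunk runs out into the steel pan, and finish while still holding the gate there: do not let go. Leave the other things on the bench where they are.

Things in the scene. Friction and masses are not known exactly. Their poses are not given: they have to be found in the camera images.
- feeder: white topping feeder, fixed. Origin at bench height. In its frame, along y: hinged tray on the +y side, steel chute with clear walls (y = +95 mm down to the gate at y = -12 mm, 116 mm wide, falling 48 degrees towards -y, walls to z = 217 mm), then the pan at -y. White scale plate beside the gate, facing +x, to z = 235 mm; two gate guide posts (x = +-64 mm) to z = 240 mm.
- tray (a joint): tilt of the aluminium loading tray in rad: 0 level (resting on its post), grows as its outer end is lifted, stop at 1.2. It falls back by its own weight when let go (0.35 kg). The tray floor is 130 mm long and 100 mm wide inside, with 22 mm rims on three sides and an open lip at the hinge; chunks slide off into the chute at about 0.55 to 0.75 rad, depending on friction (1.0 rad is plenty).
- tray_hinge (a point): middle of the tray's hinge line, at the tray's lip; the line runs along the feeder's x, 190 mm above the bench, at y = +95 mm in the feeder's frame. Lifting turns the tray about the feeder's +x axis.
- tray_handle (a point): middle of the tray's red lifting bar: round, 12 mm thick, lying along the feeder's x with 64 mm free between its two arms, 170 mm out from the hinge and 10 mm above the tray floor (200 mm above the bench when level), 40 mm clear of the tray's end rim. It can turn between the fingers when pinched from above across its thickness.
- gate (a joint): lift of the gate in m: 0 shut, 0.055 half travel, 0.110 fully open. A spring pulls it shut: total lifting force, weight included, about 4 N when shut, rising by 0.9 N per 10 mm to 9 N at half and 14 N fully open.
- gate_handle (a point): centre of the gate's black T-handle: a bar 60 mm long (feeder's x), 14 mm thick (feeder's y) and 14 mm high, on a 12 mm wide stem in its middle; 250 mm above the bench when shut, its underside 26 mm above the wall over the gate. It moves straight up with the gate.
- gate_pointer (a point): middle of the red pointer that moves with the gate in front of the white scale plate on the feeder's +x side; 105 mm above the bench when shut (at the lower black line), 215 mm when fully open (upper black line).
- half_mark (a point): middle of the green band, 8 mm high, on the scale plate, 160 mm above the bench: the pointer stands here at half travel.
- pan: open steel pan, 150 (x) x 170 (y) x 45 mm high, walls 4 mm, loose on the bench below the gate's outlet. Origin under its centre.
- chunk0: dark chocolate chunk, a rigid block 22 x 20 x 16 mm, 15 g, lying on the tray at the start. Origin under its centre.
- chunk1: milk chocolate chunk, a rigid block 22 x 20 x 16 mm, 15 g, lying on the tray at the start. Origin under its centre.
- chunk2: dark chocolate chunk, a rigid block 22 x 20 x 16 mm, 15 g, lying on the tray at the start. Origin under its centre.
- chunk3: milk chocolate chunk, a rigid block 22 x 20 x 16 mm, 15 g, lying on the tray at the start. Origin under its centre.
- chunk4: dark chocolate chunk, a rigid block 22 x 20 x 16 mm, 15 g, lying on the tray at the start. Origin under its centre.
- palette_knife: bystander: palette knife, 250 mm long, lying flat in front of the feeder (origin under its middle)
- nut_bowl: bystander: small white bowl, 90 mm across and 45 mm high, beyond the feeder (origin under its centre)
- pastry_brush: bystander: pastry brush, 190 mm long, lying flat beyond the feeder (origin under its middle)
- jar: bystander: amber glass jar, 70 mm across, 110 mm high (origin under its centre)
- mixing_bowl: bystander: big steel mixing bowl, 220 mm across, 120 mm high (origin under its centre)
- sauce_bottle: bystander: white bottle with a red cap, 60 mm across, 170 mm high (origin under its centre)

How it is judged:
On the way, in this order (a step that is already met when the one before it is completed fails the run):
1. all five chunks lie in the chute behind the shut gate (x of chunk0 in the frame of feeder between -0.062 and 0.062 m and y of chunk0 in the frame of feeder between -0.014 and 0.098 m and z of chunk0 in the frame of feeder between 0.06 and 0.215 m and x of chunk1 in the frame of feeder between -0.062 and 0.062 m and y of chunk1 in the frame of feeder between -0.014 and 0.098 m and z of chunk1 in the frame of feeder between 0.06 and 0.215 m and x of chunk2 in the frame of feeder between -0.062 and 0.062 m and y of chunk2 in the frame of feeder between -0.014 and 0.098 m and z of chunk2 in the frame of feeder between 0.06 and 0.215 m and x of chunk3 in the frame of feeder between -0.062 and 0.062 m and y of chunk3 in the frame of feeder between -0.014 and 0.098 m and z of chunk3 in the frame of feeder between 0.06 and 0.215 m and x of chunk4 in the frame of feeder between -0.062 and 0.062 m and y of chunk4 in the frame of feeder between -0.014 and 0.098 m and z of chunk4 in the frame of feeder between 0.06 and 0.215 m and value of joint gate below 0.008 m), for 0.2 s.
2. the gripper holds the gate at half travel, the tray lowered (value of joint gate between 0.045 and 0.065 m and contact force between the fingers and gate above 3 N and value of joint tray below 0.1 rad), for 0.3 s.
At the end, for the whole second after the job is handed in: The fingers hold the gate at half travel (55 mm, give or take 10 mm), bearing its spring (over 3 N on the gate) and still; the tray is back level (within 0.1 rad); all five chunks lie inside the upright steel pan (all of step 2 and velocity of joint gate between -0.01 and 0.01 m/s and x of chunk0 in the frame of pan between -0.073 and 0.073 m and y of chunk0 in the frame of pan between -0.083 and 0.083 m and z of chunk0 in the frame of pan between -0.002 and 0.045 m and x of chunk1 in the frame of pan between -0.073 and 0.073 m and y of chunk1 in the frame of pan between -0.083 and 0.083 m and z of chunk1 in the frame of pan between -0.002 and 0.045 m and x of chunk2 in the frame of pan between -0.073 and 0.073 m and y of chunk2 in the frame of pan between -0.083 and 0.083 m and z of chunk2 in the frame of pan between -0.002 and 0.045 m and x of chunk3 in the frame of pan between -0.073 and 0.073 m and y of chunk3 in the frame of pan between -0.083 and 0.083 m and z of chunk3 in the frame of pan between -0.002 and 0.045 m and x of chunk4 in the frame of pan between -0.073 and 0.073 m and y of chunk4 in the frame of pan between -0.083 and 0.083 m and z of chunk4 in the frame of pan between -0.002 and 0.045 m and angle between pan's own z axis and vertical below 0.1 rad); the arm keeps its last pose, push and grip.
It fails at once if a bystander (knife, bowls, brush, jar or bottle) is shifted more than 40 mm (distance of any of palette_knife, nut_bowl, pastry_brush, jar, mixing_bowl, sauce_bottle from where it was at the start of the episode above 0.04 m).
It also fails if it takes over 58 s, if anything falls off the work surface, if the arm or the gripper's body presses on something with over 40 N, if the wrist force passes 120 N, or if a joint passes its speed limit or range.

## Robot

A 6-joint arm with a two-finger parallel gripper is mounted at the origin on the work surface. World frame = base frame: x ahead of the robot, y to its left, z up, the work surface at z = 0. Lengths are in m, angles in rad, forces in N, time in s.
With the tool pointing down it reaches from about 0.3 to 0.875 m from the base axis. Payload 6.4 kg.
Tool frame: the origin (TCP) lies at the very end of the fingers, on their centre line; the grasp point (between the pads) lies 19 mm behind it; z points along the fingers, y is the direction in which the jaws open and shut (so a half turn about z gives the same grasp; the last joint's range is limited). The gripper opens to 85 mm and grips with 20 to 120 N. Pads are 22 mm wide; open, the fingers measure 114 mm over their backs; the gripper's body (76 mm by 85 mm) begins 54 mm behind the grasp point. The pads swing forward as they close: fully open they stand 13 mm farther back than shut.
Start: joints at [-1.52, 0.181, 1.607, -0, 1.354, -0.206], TCP at [0.146, -0.556, 0.231] pointing down, gripper open.
Joint ranges: [-2.99, 2.99], [-0.89, 2.07], [0.3, 2.58], [-1.14, 4.28], [0, 2.63], [-3.12, 3.12]. Speed limits (rad/s): [2.57, 2.57, 3.01, 3.14, 3.14, 3.14].

## Interface

Orientations are given as a 3x3 rotation matrix whose columns are the frame's x, y, z axes.
In Python, from rig import robot gives the robot as it stands.
- The arm moves only by the tool carry_out, never from a script. Its arguments are lists of equal length, an entry for each row: "hand": the finger opening in m, from 0 to 0.0854; "offset": the shift along the tool's x, y, z in m, a list of three; "roll": the turn about the tool's z in rad. In form: {"hand": [hand, ...], "offset": [[dx, dy, dz], ...], "roll": [roll, ...]}. A call has exactly 5 rows; each row is the pose to reach, as a shift and turn from the pose commanded when the call began, along the tool's axes at that moment; what a row does not reach only later rows make up. A row lasts 1/10 s, in which the tool goes at most 50 mm and 8.59 degrees, less where a joint would pass 70% of its speed; a pose out of reach is approached as far as the arm can. A call with a gripper value outside its range is refused whole. The fingers move at their own pace and stop on an object; the grip force is fixed at half the most. Time passes only in rows, so rows that repeat a pose let the fingers close, or fill a call up. It gives the time, the measured TCP pose, the force and the opening at its end, in the units of the state.
- robot.observe(): the state, without advancing time (a new reading comes with each control period).
- robot.snapshot(name): name is "scene" or "top" or "wrist"; returns a dict with "color" (480x640x3 uint8, red, green, blue), "fx", "fy", "cx", "cy" (pixels), "view" (4x4, takes a point from world to camera coordinates). Camera axes: x right, y down, z forward; pixel columns grow to the right and rows downward; lengths in m; the calibration is good to about 2 mm. A picture is of the moment at which its call begins. There is no depth.
- robot.close_job(): hands the job in, once; it reports no verdict.
The state is a dict: "time_s": time; "qpos": joint angles; "qd": joint speeds; "joint_efforts": joint torques, N m; "eef_pos": TCP position; "eef_rot": TCP orientation; "force": force on the tool from outside, world axes, zero at the start; "ft_torque": the same for the moment, N m; "finger_gap": opening from 0.0 (shut) to 1.0 (fully open).
Only numpy, scipy, OpenCV 4.12 (cv2) and the standard library are available. Lean on these libraries where they do the work, as an engineer would, in place of code of your own. Each camera call takes 0.05 s, during which the arm holds its last target.

## Working session

There is one attempt and no reset: what is moved stays moved. The work goes in short steps, Python scripts to look and compute and a tool call to move; the robot and the scene stay as the last step left them, time stands still between calls to the robot, and variables do not carry over. Pictures are saved under pics/ and viewed, and the job is handed in when it is done.

Besides the shell and the picture viewer there is one more tool, called after "Call:" by a JSON object that holds its "api" and its "payload". carry_out: Moves the arm, as the interface text tells. Its arguments: {"type":"object","properties":{"hand":{"type":"array","items":{"type":"number"}},"offset":{"type":"array","items":{"type":"array","items":{"type":"number"}}},"roll":{"type":"array","items":{"type":"number"}}},"required":["hand","offset","roll"]}

```bash
ls; mkdir -p pics
cat > h.py <<'E'
import numpy as np, cv2, pickle
from rig import robot
def snap(n,f):
    s=robot.snapshot(n); cv2.imwrite('pics/%s.png'%f,s['color'][:,:,::-1]); pickle.dump(s,open('pics/%s.pkl'%f,'wb')); return s
def load(f): return pickle.load(open('pics/%s.pkl'%f,'rb'))
def ray(s,u,v):
    V=np.array(s['view']); R=V[:3,:3]; o=-R.T@V[:3,3]
    d=R.T@np.array([(u-s['cx'])/s['fx'],(v-s['cy'])/s['fy'],1]); return o,d/np.linalg.norm(d)
def plane(s,u,v,z):
    o,d=ray(s,u,v); return o+d*(z-o[2])/d[2]
def tri(a,b):
    (o1,d1),(o2,d2)=ray(*a),ray(*b)
    A=np.stack([d1,-d2],1); t=np.linalg.lstsq(A,o2-o1,rcond=None)[0]
    p,q=o1+t[0]*d1,o2+t[1]*d2; return (p+q)/2,np.linalg.norm(p-q)
def proj(s,p):
    c=np.array(s['view'])@np.append(p,1); return s['cx']+s['fx']*c[0]/c[2],s['cy']+s['fy']*c[1]/c[2]
E
python3 - <<'E'
from h import *
np.set_printoptions(precision=4,suppress=True)
for n in ['scene','top','wrist']: 
    s=snap(n,n+'0'); V=np.array(s['view']); print(n,-V[:3,:3].T@V[:3,3])
print(robot.observe())
E
```

```text
pics
scene [1.6412 0.5811 1.0174]
top [ 0.3197 -0.0417  1.4737]
wrist [ 0.226  -0.5342  0.3733]
{'time_s': 0.15, 'qpos': array([-1.5203,  0.1814,  1.6078,  0.    ,  1.3538, -0.2063]), 'qd': array([ 0.0001, -0.0007, -0.0022,  0.0014,  0.0003, -0.0011]), 'joint_efforts': array([  0.0008, -44.5259, -35.169 ,  -0.0003,   0.0059,  -0.    ]), 'eef_pos': array([ 0.146 , -0.5557,  0.2306]), 'eef_rot': array([[ 0.9672,  0.254 , -0.    ],
       [ 0.254 , -0.9672,  0.0014],
       [ 0.0003, -0.0014, -1.    ]]), 'force': array([0.1162, 0.3233, 0.1001]), 'ft_torque': array([ 0.014 , -0.0081,  0.0167]), 'finger_gap': 1.0001347929477047}
```

View pics/scene0.png

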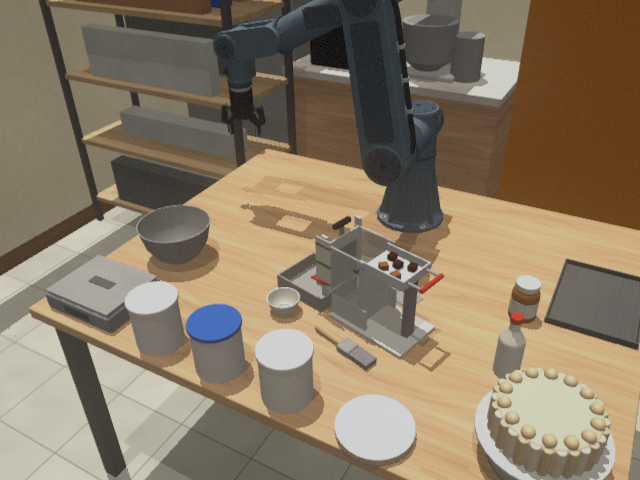

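View pics/top0.png

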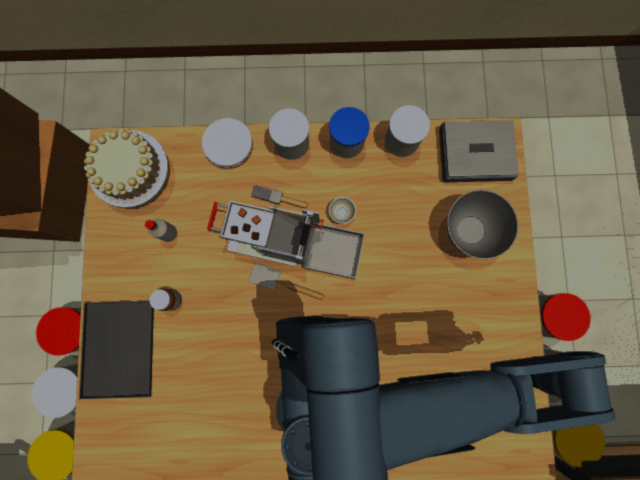

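View pics/wrist0.png

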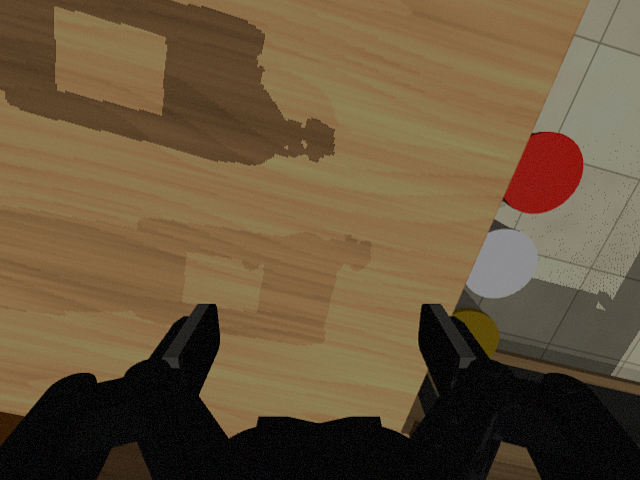

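The scene view shows the red bar at about (431,284) and the black T-handle at about (342,224). In the top view the red bar is at about (213,216) and the handle at about (311,218). I'll zoom in on both.

Run:
```python
from h import *
for n,(x0,y0,x1,y1),k in [('scene0',(270,200,460,350),4),('top0',(195,170,375,300),4)]:
    im=cv2.imread('pics/%s.png'%n)[y0:y1,x0:x1]; cv2.imwrite('pics/z_%s.png'%n,cv2.resize(im,None,fx=k,fy=k,interpolation=cv2.INTER_CUBIC))
for n in ['scene0','top0']:
    c=cv2.cvtColor(load(n)['color'],cv2.COLOR_RGB2HSV)
    m=(((c[...,0]<6)|(c[...,0]>174))&(c[...,1]>150)&(c[...,2]>60)).astype(np.uint8)
    N,l,st,ce=cv2.connectedComponentsWithStats(m)
    for i in range(1,N):
        if st[i,4]>8: print(n,st[i],ce[i])
    m=cv2.inRange(c,(40,80,30),(85,255,255)); N,l,st,ce=cv2.connectedComponentsWithStats(m)
    for i in range(1,N): print(n,'green',st[i],ce[i])
```

```text
scene0 [312 275  14  10  31] [318.12903226 279.5483871 ]
scene0 [420 274  24  18 114] [431.3245614  282.78070175]
scene0 [511 312  13   9  86] [516.77906977 316.38372093]
scene0 green [316 259  15  10  33] [322.48484848 263.84848485]
top0 [208 202  10  28  89] [212.17977528 215.78651685]
top0 [145 220  10   9  66] [149.63636364 224.10606061]
top0 [311 224  11   5  24] [316.625      226.04166667]
top0 [ 543  293   47   48 1795] [565.92144847 316.6189415 ]
top0 [  36  307   44   49 1743] [ 58.67986231 330.84853701]
top0 green [315 217   1   2   2] [315.  217.5]
top0 green [317 218   1   1   1] [317. 218.]
```

View pics/z_scene0.png

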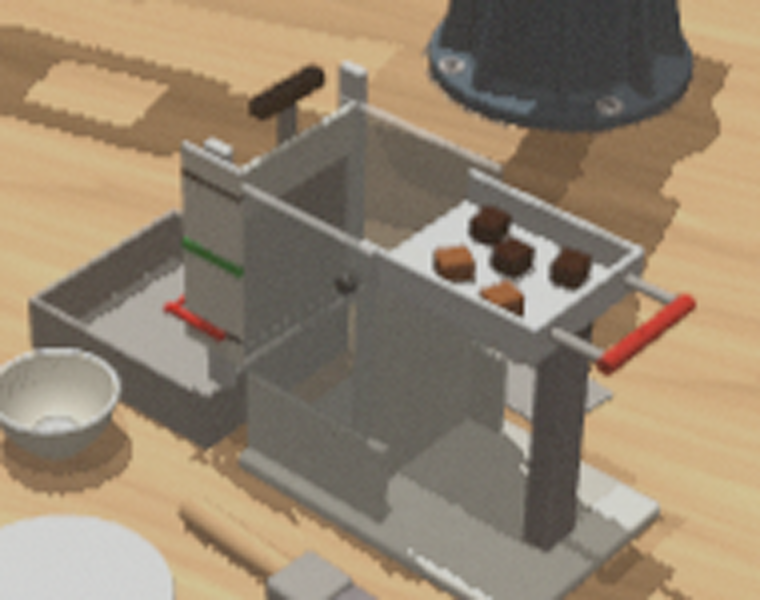

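View pics/z_top0.png

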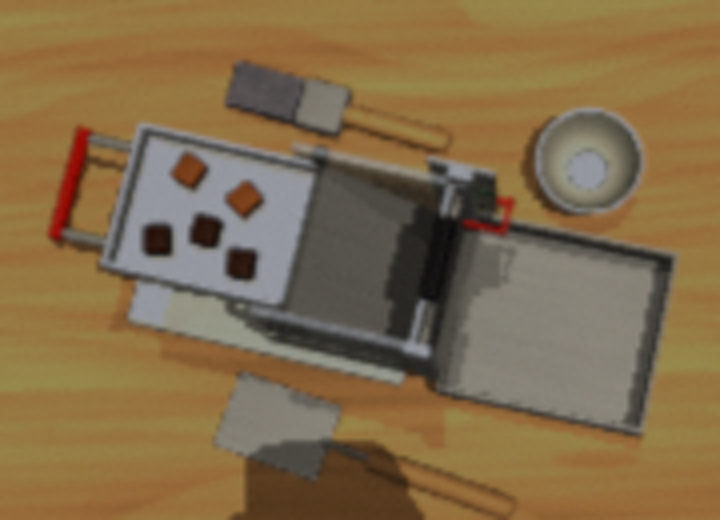

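Run:
```python
from h import *
np.set_printoptions(precision=4,suppress=True)
S,T=load('scene0'),load('top0')
bar=tri((S,431.6,283),(T,212.3,215.8)); th=tri((S,341.7,223),(T,304.2,234.8)); print(bar,th)
# bar ends
e1=tri((S,442,275),(T,215.3,203.2)); e2=tri((S,421.3,291.2),(T,209.3,229)); print(e1,e2)
g1=tri((S,349.7,218.7),(T,305.8,225.5));g2=tri((S,334,226.7),(T,301.9,244.5)); print(g1,g2)
d=bar[0]-th[0]; print(np.linalg.norm(d[:2]),np.degrees(np.arctan2(d[1],d[0])))
for f in [(212.3,215.8,.2),(304.2,234.8,.257)]: print(plane(T,*f))
# tray corners on top image
for u,v in [(143,127),(104,266),(283,305),(316,170)]: print(plane(T,u/4+195-.375,v/4+170-.375,.212))
```

```text
(array([0.5867, 0.2723, 0.1988]), np.float64(0.0005527167932871753)) (array([0.5157, 0.0039, 0.2467]), np.float64(0.0003565134064528604))
(array([0.608 , 0.2767, 0.2358]), np.float64(0.04586130558035356)) (array([0.564 , 0.2677, 0.1602]), np.float64(0.04781209771144734))
(array([0.53  , 0.0139, 0.2711]), np.float64(0.03533852291249268)) (array([ 0.5003, -0.005 ,  0.2243]), np.float64(0.037479403785914404))
0.2776664410835383 75.17381162630184
[0.5866 0.2718 0.2   ]
[0.5141 0.0034 0.257 ]
[0.6252 0.2168 0.212 ]
[0.524  0.2444 0.212 ]
[0.4923 0.1165 0.212 ]
[0.59   0.0919 0.212 ]
```

Bar centre triangulates to (0.587, 0.272, 0.199) and T-handle to (0.515, 0.004, 0.247). Both heights agree with the text, and their spacing is 278 mm against 277 mm expected. Feeder yaw is about -14.8°. First I'll raise the arm and align the jaws.

Call:
{"api": "carry_out", "payload": {"hand": [0.085, 0.085, 0.085, 0.085, 0.085], "offset": [[0, 0, -0.03], [0, 0, -0.06], [0, 0, -0.1], [0, 0, -0.12], [0, 0, -0.12]], "roll": [0.14, 0.28, 0.42, 0.515, 0.515]}}

```text
time_s: 0.65
eef_pos: [0.1462, -0.5576, 0.3551]
eef_rot: [[0.967, -0.257, 0.0], [-0.257, -0.967, -0.007], [0.002, 0.006, -1.0]]
force: [-1.1, 0.0, -0.5]
finger_gap: 0.997
```

```bash
cat >> h.py <<'E'
def off(t):
    o=robot.observe(); R=o['eef_rot']; d=R.T@(np.array(t)-o['eef_pos']); print('t',o['time_s'],'tcp',np.round(o['eef_pos'],4),'x',np.round(R[:,0],3),'F',np.round(o['force'],1),'gap',round(o['finger_gap'],3),'q',np.round(o['qpos'],2)); print('off',np.round(d,4)); return d
E
python3 -c "
from h import *
off([.57,.205,.35])"
```

```text
t 0.65 tcp [ 0.1462 -0.5576  0.3551] x [ 0.967 -0.257  0.002] F [-1.1  0.  -0.5] gap 0.997 q [-1.52  0.11  1.45 -0.    1.58  0.31]
off [ 2.140e-01 -8.458e-01  2.000e-04]
```

Call:
{"api": "carry_out", "payload": {"hand": [0.085, 0.085, 0.085, 0.085, 0.085], "offset": [[0.011, -0.045, 0], [0.022, -0.09, 0], [0.033, -0.135, 0], [0.044, -0.18, 0], [0.055, -0.22, 0]], "roll": [0, 0, 0, 0, 0]}}

```text
time_s: 1.15
eef_pos: [0.2558, -0.355, 0.3494]
eef_rot: [[0.967, -0.253, -0.001], [-0.253, -0.967, 0.003], [-0.001, -0.002, -1.0]]
force: [1.0, -0.1, 0.6]
finger_gap: 0.999
```

Call:
{"api": "carry_out", "payload": {"hand": [0.085, 0.085, 0.085, 0.085, 0.085], "offset": [[0.011, -0.045, 0], [0.022, -0.09, 0], [0.033, -0.135, 0], [0.044, -0.18, 0], [0.055, -0.22, 0]], "roll": [0, 0, 0, 0, 0]}}

```text
time_s: 1.65
eef_pos: [0.3648, -0.1564, 0.3498]
eef_rot: [[0.967, -0.253, -0.001], [-0.253, -0.967, 0.001], [-0.002, -0.001, -1.0]]
force: [0.4, -0.4, 0.3]
finger_gap: 0.993
```

Call:
{"api": "carry_out", "payload": {"hand": [0.085, 0.085, 0.085, 0.085, 0.085], "offset": [[0.011, -0.045, 0], [0.022, -0.09, 0], [0.033, -0.135, 0], [0.044, -0.18, 0], [0.055, -0.22, 0]], "roll": [0, 0, 0, 0, 0]}}

```text
time_s: 2.15
eef_pos: [0.4741, 0.0423, 0.3495]
eef_rot: [[0.968, -0.252, -0.002], [-0.252, -0.968, 0.0], [-0.002, 0.0, -1.0]]
force: [-0.5, -0.8, 0.9]
finger_gap: 0.994
```

```bash
python3 -c "
from h import *
off([.55,.13,.36]);snap('wrist','w1');off([.587,.272,.35])"
```

```text
t 2.15 tcp [0.4741 0.0423 0.3495] x [ 0.968 -0.252 -0.002] F [-0.5 -0.8  0.9] gap 0.994 q [-0.16 -0.12  1.68  0.    1.58  1.66]
off [ 0.0513 -0.104  -0.0106]
t 2.2 tcp [0.4758 0.0466 0.3492] x [ 0.968 -0.249 -0.002] F [-3.7  2.4 -0.1] gap 0.992 q [-0.15 -0.12  1.68  0.    1.58  1.67]
off [ 5.15e-02 -2.46e-01  1.00e-04]
```

View pics/w1.png

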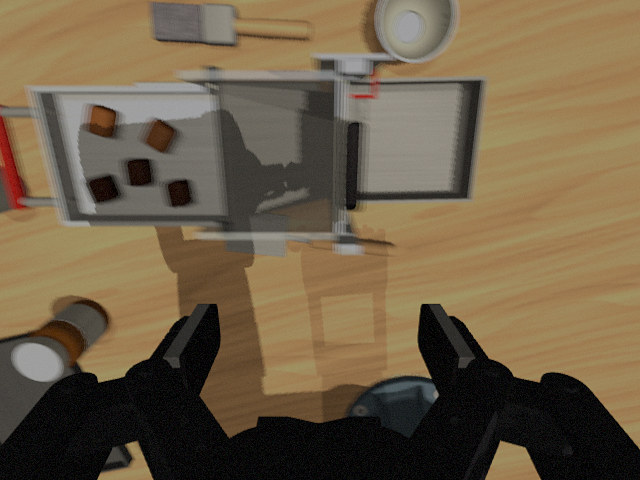

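The picture is blurred by motion, but the T-handle (352,165), bar and chunks are all visible. I'll go closer and settle for sharp views.

Call:
{"api": "carry_out", "payload": {"hand": [0.085, 0.085, 0.085, 0.085, 0.085], "offset": [[0, -0.045, 0], [0.0, -0.09, 0], [0.0, -0.12, 0], [0.0, -0.12, 0], [0.0, -0.12, 0]], "roll": [0, 0, 0, 0, 0]}}

```text
time_s: 2.7
eef_pos: [0.5041, 0.1562, 0.3495]
eef_rot: [[0.968, -0.252, -0.003], [-0.252, -0.968, -0.001], [-0.003, 0.001, -1.0]]
force: [0.7, -0.1, 0.2]
finger_gap: 0.994
```

```bash
python3 -c "
from h import *
snap('wrist','w2');off([.587,.272,.32])"
```

```text
t 2.75 tcp [0.5041 0.1555 0.3499] x [ 0.967 -0.254 -0.002] F [ 0.3 -0.2 -0.7] gap 0.995 q [ 0.07  0.    1.57 -0.    1.58  1.9 ]
off [ 0.0506 -0.1338  0.0296]
```

View pics/w2.png

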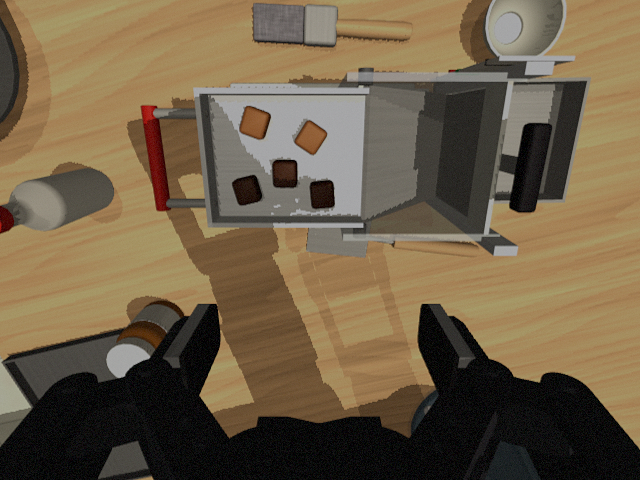

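Sharp now: red bar runs (149,106) to (162,210), T-handle (537,124) to (524,211), and five chunks lie on the tray.

Run:
```python
from h import *
np.set_printoptions(precision=4,suppress=True)
W,S,T=load('w2'),load('scene0'),load('top0')
c=cv2.cvtColor(W['color'],cv2.COLOR_RGB2HSV)
def rect(m):
    m=m.astype(np.uint8); m[:, :]*=1
    N,l,st,ce=cv2.connectedComponentsWithStats(m); i=1+np.argmax(st[1:,4])
    p=np.argwhere(l==i)[:,::-1].astype(np.float32); r=cv2.minAreaRect(p); b=cv2.boxPoints(r)
    b=b[np.argsort(b[:,1])]; print(r,(b[0]+b[1])/2,(b[2]+b[3])/2); return np.array(r[0]),(b[0]+b[1])/2,(b[2]+b[3])/2
mr=(((c[...,0]<6)|(c[...,0]>174))&(c[...,1]>150)&(c[...,2]>60)); mr[:,:120]=0;mr[:,200:]=0
mh=c[...,2]<50; mh[:,:500]=0; mh[:,560:]=0; mh[:110]=0; mh[225:]=0
rb,b1,b2=rect(mr); rh,h1,h2=rect(mh)
print('bar tri top',tri((W,*rb),(T,212.3,215.8)),'scene',tri((W,*rb),(S,431.6,283)))
print('hnd tri top',tri((W,*rh),(T,304.2,234.8)),'scene',tri((W,*rh),(S,341.7,223)))
P=[plane(W,*b1,.2),plane(W,*b2,.2),plane(W,*h1,.255),plane(W,*h2,.255)]; print(np.array(P))
for a,b in [(0,1),(2,3)]:
    d=P[a]-P[b]; print(np.linalg.norm(d),np.degrees(np.arctan2(d[1],d[0])))
d=plane(W,*rb,.2)-plane(W,*rh,.255); print(np.linalg.norm(d[:2]),np.degrees(np.arctan2(d[1],d[0])))
```

```text
((154.86647033691406, 157.63600158691406), (105.94290161132812, 15.258423805236816), 82.76307678222656) [148.1935 105.0865] [161.5394 210.1855]
((529.5, 160.5), (101.0, 59.0), 90.0) [529.5 110. ] [529.5 211. ]
bar tri top (array([0.5875, 0.2727, 0.1994]), np.float64(0.0022334112632227668)) scene (array([0.5884, 0.2731, 0.2002]), np.float64(0.00010264537458050063))
hnd tri top (array([0.518 , 0.0024, 0.2445]), np.float64(0.004735191688088252)) scene (array([0.5216, 0.006 , 0.2513]), np.float64(0.0024131631175398805))
[[0.6271 0.2623 0.2   ]
 [0.5457 0.2854 0.2   ]
 [0.5548 0.0046 0.255 ]
 [0.4873 0.009  0.255 ]]
0.08457514054278115 -15.835722810952467
0.06766032416473082 -3.7150792144989673
0.2745851173829969 76.15414795328701
```

Run:
```python
from h import *
off([.588,.273,.25])
```

```text
t 2.75 tcp [0.5041 0.1555 0.3499] x [ 0.967 -0.254 -0.002] F [ 0.3 -0.2 -0.7] gap 0.995 q [ 0.07  0.    1.57 -0.    1.58  1.9 ]
off [ 0.0515 -0.1351  0.0996]
```

Call:
{"api": "carry_out", "payload": {"hand": [0.036, 0.036, 0.036, 0.036, 0.036], "offset": [[0.015, -0.04, 0.0], [0.03, -0.08, 0.02], [0.045, -0.12, 0.06], [0.051, -0.135, 0.09], [0.051, -0.135, 0.1]], "roll": [0, 0, 0, 0, 0]}}

```text
time_s: 3.25
eef_pos: [0.5871, 0.273, 0.245]
eef_rot: [[0.967, -0.255, -0.008], [-0.255, -0.967, -0.002], [-0.008, 0.004, -1.0]]
force: [-0.5, -0.9, -0.7]
finger_gap: 0.422
```

Call:
{"api": "carry_out", "payload": {"hand": [0.036, 0.036, 0.036, 0.036, 0.036], "offset": [[0, 0, 0], [0, 0, 0], [0, 0, 0], [0, 0, 0], [0, 0, 0]], "roll": [0, 0, 0, 0, 0]}}

```text
time_s: 3.75
eef_pos: [0.589, 0.2731, 0.253]
eef_rot: [[0.967, -0.256, 0.002], [-0.256, -0.967, 0.001], [0.002, -0.001, -1.0]]
force: [-0.1, -0.7, -0.4]
finger_gap: 0.427
```

```bash
python3 -c "
from h import *
snap('wrist','w3');snap('scene','s3');off([.588,.273,.181])
im=cv2.imread('pics/s3.png')[150:350,300:500]; cv2.imwrite('pics/z_s3.png',cv2.resize(im,None,fx=3,fy=3))"
```

```text
t 3.85 tcp [0.5887 0.2732 0.2522] x [ 0.967 -0.255  0.001] F [-0.5  0.7 -0.1] gap 0.42 q [ 0.25  0.33  1.39 -0.    1.43  2.08]
off [-0.0007  0.0004  0.0712]
```

View pics/w3.png

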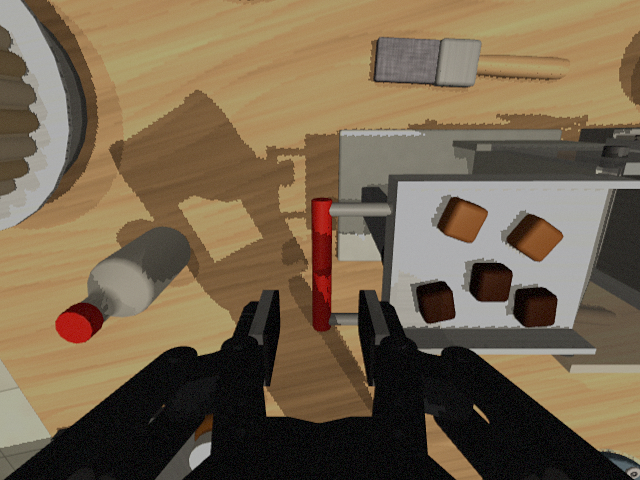

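View pics/z_s3.png

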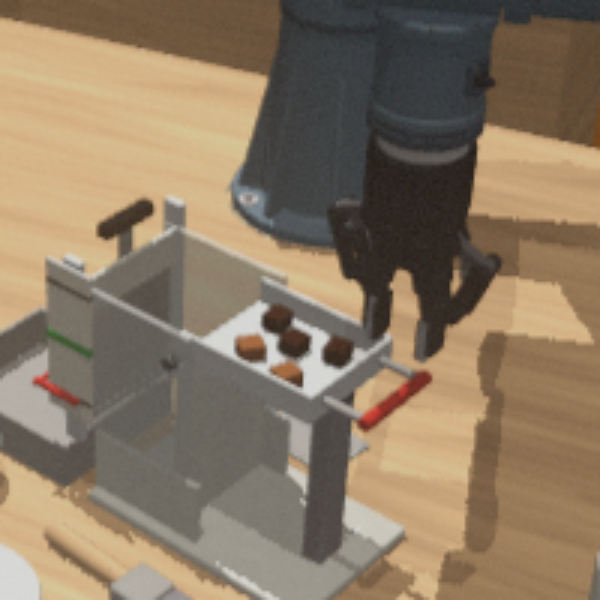

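Run:
```python
from h import *
W=load('w3'); print(proj(W,[.588,.273,.2]),plane(W,321,265,.2),plane(W,321,210,.2),plane(W,321,318,.2))
```

```text
(np.float64(320.7490167507073), np.float64(264.072467420993)) [0.58737162 0.27300798 0.2       ] [0.62056654 0.26427405 0.2       ] [0.55182124 0.28236165 0.2       ]
```

The second wrist view agrees: the bar centre projects to within a pixel (321,264). I'll descend and pinch.

Call:
{"api": "carry_out", "payload": {"hand": [0.036, 0.036, 0.036, 0.036, 0.036], "offset": [[0, 0, 0.02], [0, 0, 0.04], [0, 0, 0.06], [0, 0, 0.071], [0, 0, 0.071]], "roll": [0, 0, 0, 0, 0]}}

```text
time_s: 4.35
eef_pos: [0.5874, 0.2731, 0.1784]
eef_rot: [[0.967, -0.255, -0.003], [-0.255, -0.967, -0.001], [-0.003, 0.002, -1.0]]
force: [-0.5, 0.8, -0.5]
finger_gap: 0.422
```

Call:
{"api": "carry_out", "payload": {"hand": [0.036, 0.0, 0.0, 0.0, 0.0], "offset": [[0, 0, 0], [0, 0, 0], [0, 0, 0], [0, 0, 0], [0, 0, 0]], "roll": [0, 0, 0, 0, 0]}}

```text
time_s: 4.85
eef_pos: [0.5888, 0.2715, 0.1819]
eef_rot: [[0.967, -0.256, 0.0], [-0.256, -0.967, -0.003], [0.001, 0.003, -1.0]]
force: [-4.2, -7.4, 4.9]
finger_gap: 0.117
```

```bash
python3 -c "
from h import *
snap('wrist','w4');off([.588,.273,.181])
th=np.arange(0,1.16,.05)
import math
for k,t in enumerate(np.linspace(0,1.1,23)):
    y=.17*math.cos(t)-.01*math.sin(t); z=.17*math.sin(t)+.01*math.cos(t)
    print(round(t,2),'dy(feeder)',round(y-.17,4),'dz',round(z-.01,4))"
```

```text
t 4.9 tcp [0.5888 0.2715 0.1819] x [ 0.967 -0.256  0.001] F [-3.5 -7.5  5.7] gap 0.115 q [ 0.25  0.38  1.45 -0.    1.3   2.08]
off [-0.0012 -0.0013  0.0009]
0.0 dy(feeder) 0.0 dz 0.0
0.05 dy(feeder) -0.0007 dz 0.0085
0.1 dy(feeder) -0.0018 dz 0.0169
0.15 dy(feeder) -0.0034 dz 0.0253
0.2 dy(feeder) -0.0054 dz 0.0336
0.25 dy(feeder) -0.0078 dz 0.0417
0.3 dy(feeder) -0.0105 dz 0.0498
0.35 dy(feeder) -0.0137 dz 0.0577
0.4 dy(feeder) -0.0173 dz 0.0654
0.45 dy(feeder) -0.0213 dz 0.0729
0.5 dy(feeder) -0.0256 dz 0.0803
0.55 dy(feeder) -0.0303 dz 0.0874
0.6 dy(feeder) -0.0353 dz 0.0942
0.65 dy(feeder) -0.0407 dz 0.1008
0.7 dy(feeder) -0.0464 dz 0.1072
0.75 dy(feeder) -0.0524 dz 0.1132
0.8 dy(feeder) -0.0587 dz 0.1189
0.85 dy(feeder) -0.0653 dz 0.1243
0.9 dy(feeder) -0.0722 dz 0.1294
0.95 dy(feeder) -0.0792 dz 0.1341
1.0 dy(feeder) -0.0866 dz 0.1385
1.05 dy(feeder) -0.0941 dz 0.1424
1.1 dy(feeder) -0.1018 dz 0.146
```

View pics/w4.png

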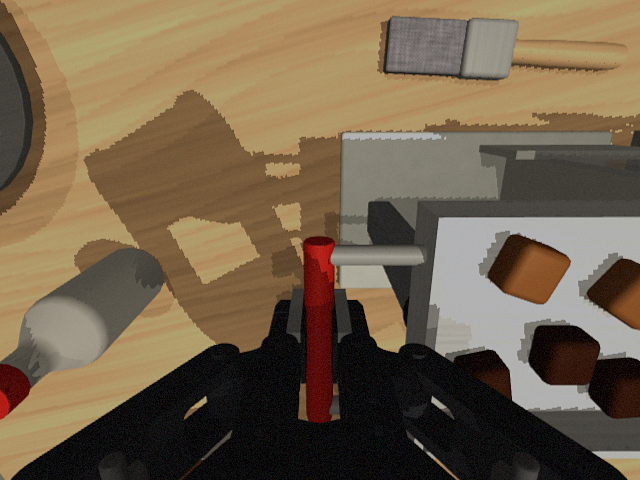

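The bar is pinched (opening about 10 mm). Now I'll lift along the arc about the hinge: tool +y goes inward, tool -z goes up.

Call:
{"api": "carry_out", "payload": {"hand": [0, 0, 0, 0, 0], "offset": [[0, 0.002, -0.017], [0, 0.005, -0.034], [0, 0.011, -0.05], [0, 0.017, -0.065], [0, 0.0215, -0.073]], "roll": [0, 0, 0, 0, 0]}}

```text
time_s: 5.4
eef_pos: [0.5836, 0.252, 0.2552]
eef_rot: [[0.967, -0.256, 0.002], [-0.256, -0.967, 0.0], [0.002, -0.001, -1.0]]
force: [3.9, -0.7, -5.1]
finger_gap: 0.113
```

```bash
python3 -c "
from h import *
off([.588,.273,.181])"
```

```text
t 5.4 tcp [0.5836 0.252  0.2552] x [ 0.967 -0.256  0.002] F [ 3.9 -0.7 -5.1] gap 0.113 q [ 0.22  0.29  1.42 -0.    1.42  2.05]
off [-0.0013 -0.0214  0.0742]
```

Call:
{"api": "carry_out", "payload": {"hand": [0, 0, 0, 0, 0], "offset": [[0, 0.0043, -0.0074], [0, 0.009, -0.0145], [0, 0.014, -0.0213], [0, 0.0194, -0.0279], [0, 0.025, -0.0343]], "roll": [0, 0, 0, 0, 0]}}

```text
time_s: 5.9
eef_pos: [0.5778, 0.2296, 0.2893]
eef_rot: [[0.967, -0.255, 0.004], [-0.255, -0.967, 0.003], [0.003, -0.004, -1.0]]
force: [6.3, 2.7, -1.2]
finger_gap: 0.112
```

```bash
python3 -c "
from h import *
snap('scene','s5');off([.588,.273,.181])
im=cv2.imread('pics/s5.png')[150:350,270:470]; cv2.imwrite('pics/z_s5.png',cv2.resize(im,None,fx=3,fy=3))"
```

```text
t 5.95 tcp [0.5776 0.2287 0.2904] x [ 0.967 -0.255  0.003] F [4.3 2.7 1.2] gap 0.113 q [0.19 0.24 1.42 0.   1.48 2.01]
off [-0.0016 -0.0451  0.1095]
```

View pics/z_s5.png

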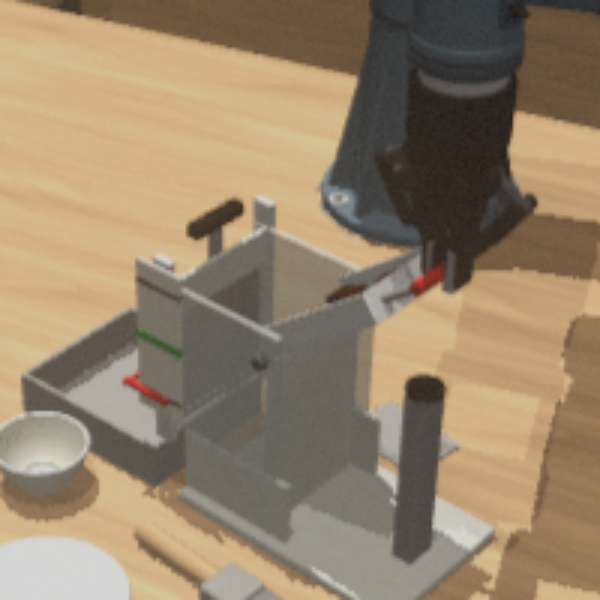

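The tray is near 0.7 rad and at least one dark chunk is still visible on it. I'll continue the arc.

Call:
{"api": "carry_out", "payload": {"hand": [0, 0, 0, 0, 0], "offset": [[0, 0.006, -0.006], [0, 0.0123, -0.0117], [0, 0.0189, -0.0171], [0, 0.0258, -0.0222], [0, 0.0328, -0.0269]], "roll": [0, 0, 0, 0, 0]}}

```text
time_s: 6.45
eef_pos: [0.5699, 0.1993, 0.318]
eef_rot: [[0.967, -0.254, 0.007], [-0.254, -0.967, 0.006], [0.006, -0.007, -1.0]]
force: [6.1, 7.1, 7.1]
finger_gap: 0.113
```

Call:
{"api": "carry_out", "payload": {"hand": [0, 0, 0, 0, 0], "offset": [[0, 0.0074, -0.0044], [0, 0.0074, -0.0044], [0, 0.0074, -0.0044], [0, 0.0074, -0.0044], [0, 0.0074, -0.0044]], "roll": [0, 0, 0, 0, 0]}}

```text
time_s: 6.95
eef_pos: [0.5681, 0.1922, 0.3229]
eef_rot: [[0.967, -0.254, 0.008], [-0.254, -0.967, 0.005], [0.006, -0.007, -1.0]]
force: [3.7, 7.0, 9.7]
finger_gap: 0.113
```

```bash
python3 -c "
from h import *
snap('scene','s6');snap('top','t6');snap('wrist','w6');off([.588,.273,.181])
im=cv2.imread('pics/s6.png')[150:350,270:470]; im2=cv2.imread('pics/t6.png')[150:290,200:400]
cv2.imwrite('pics/z_s6.png',cv2.resize(im,None,fx=3,fy=3));cv2.imwrite('pics/z_t6.png',cv2.resize(im2,None,fx=3,fy=3))"
```

```text
t 7.1 tcp [0.5681 0.1922 0.3229] x [ 0.967 -0.254  0.006] F [4.5 7.3 9.7] gap 0.117 q [0.13 0.17 1.44 0.   1.53 1.95]
off [-0.0021 -0.0822  0.1425]
```

View pics/z_s6.png

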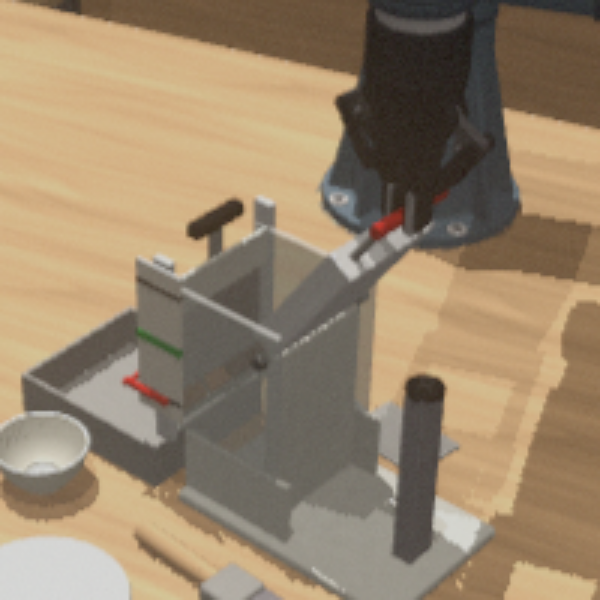

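View pics/w6.png

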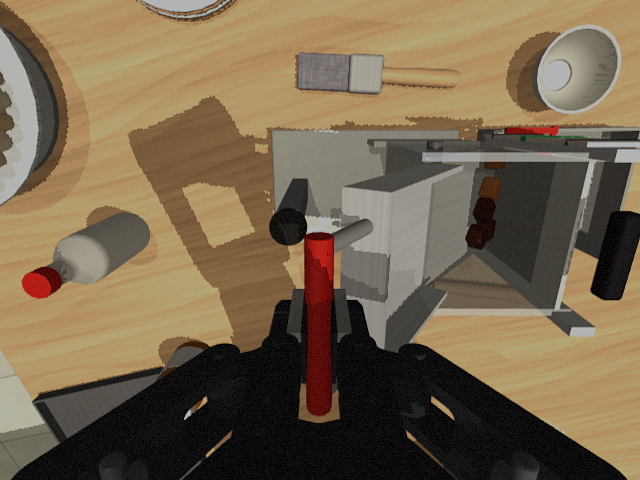

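The tray is steep and empty, and chunks are piled in the chute at about (487,200); the tray edge may hide some. I'll lower along the same arc.

Call:
{"api": "carry_out", "payload": {"hand": [0, 0, 0, 0, 0], "offset": [[0, -0.0144, 0.0091], [0, -0.0279, 0.0196], [0, -0.0402, 0.0313], [0, -0.0513, 0.0443], [0, -0.061, 0.0582]], "roll": [0, 0, 0, 0, 0]}}

```text
time_s: 7.6
eef_pos: [0.5829, 0.2493, 0.2606]
eef_rot: [[0.967, -0.255, 0.002], [-0.255, -0.967, 0.0], [0.002, -0.001, -1.0]]
force: [5.9, -1.6, 3.4]
finger_gap: 0.116
```

Call:
{"api": "carry_out", "payload": {"hand": [0, 0, 0, 0, 0], "offset": [[0, -0.0083, 0.0149], [0, -0.0151, 0.0305], [0, -0.0202, 0.0467], [0, -0.0238, 0.0634], [0, -0.0256, 0.079]], "roll": [0, 0, 0, 0, 0]}}

```text
time_s: 8.1
eef_pos: [0.5888, 0.2717, 0.1833]
eef_rot: [[0.967, -0.255, -0.0], [-0.255, -0.967, -0.004], [0.001, 0.004, -1.0]]
force: [-22.8, -18.7, 83.9]
finger_gap: 0.108
```

Call:
{"api": "carry_out", "payload": {"hand": [0, 0, 0, 0, 0], "offset": [[0, 0, 0], [0, 0, 0], [0, 0, 0], [0, 0, 0], [0, 0, 0]], "roll": [0, 0, 0, 0, 0]}}

```text
time_s: 8.6
eef_pos: [0.5887, 0.2715, 0.1837]
eef_rot: [[0.967, -0.256, 0.0], [-0.256, -0.967, -0.003], [0.001, 0.002, -1.0]]
force: [-3.8, -8.1, 16.8]
finger_gap: 0.115
```

```bash
python3 -c "
from h import *
snap('wrist','w7');snap('top','t7');off([.588,.273,.181])
im=cv2.imread('pics/t7.png')[150:290,200:400]
cv2.imwrite('pics/z_t7.png',cv2.resize(im,None,fx=3,fy=3))"
```

```text
t 8.7 tcp [0.5887 0.2715 0.1837] x [ 0.967 -0.256  0.001] F [-3.7 -8.3 17.3] gap 0.114 q [ 0.25  0.38  1.45 -0.    1.31  2.08]
off [-0.0011 -0.0012  0.0027]
```

View pics/w7.png

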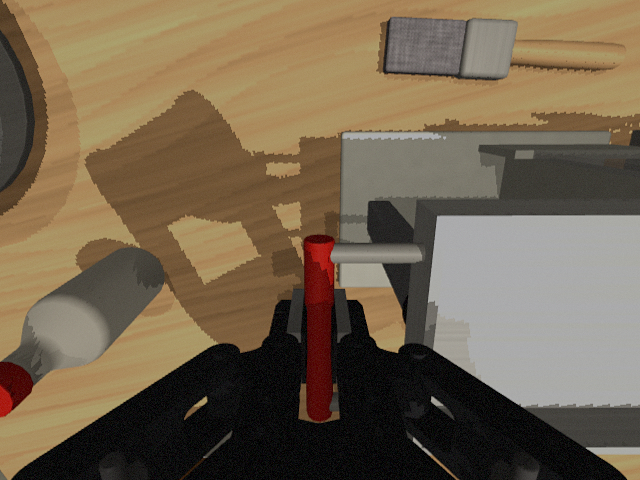

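View pics/z_t7.png

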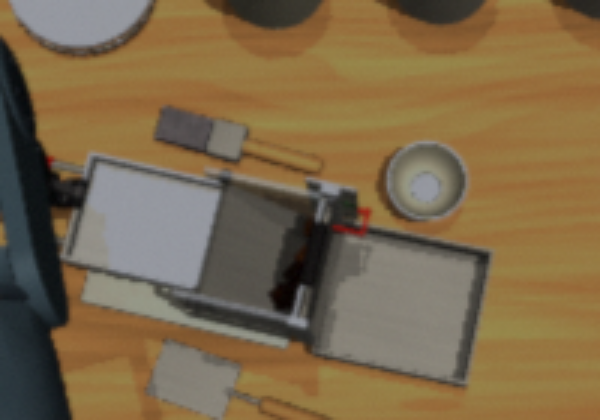

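The tray is level and empty, and the chunks sit at the gate end of the chute. The touchdown peaked at 84 N on the wrist, still under the limit. Releasing and rising.

Call:
{"api": "carry_out", "payload": {"hand": [0.036, 0.036, 0.036, 0.036, 0.036], "offset": [[0, 0, 0], [0, 0, 0], [0, 0, 0], [0, 0, 0], [0, 0, -0.01]], "roll": [0, 0, 0, 0, 0]}}

```text
time_s: 9.2
eef_pos: [0.5871, 0.2731, 0.1897]
eef_rot: [[0.967, -0.255, -0.004], [-0.255, -0.967, -0.001], [-0.004, 0.002, -1.0]]
force: [0.5, 0.3, -0.2]
finger_gap: 0.423
```

Call:
{"api": "carry_out", "payload": {"hand": [0.036, 0.036, 0.036, 0.036, 0.036], "offset": [[0, 0, -0.03], [0, 0, -0.06], [0, 0, -0.1], [0, 0.0, -0.14], [0, 0.0, -0.16]], "roll": [0, 0, 0, 0, 0]}}

```text
time_s: 9.7
eef_pos: [0.5895, 0.2737, 0.3573]
eef_rot: [[0.967, -0.255, 0.006], [-0.255, -0.967, 0.002], [0.006, -0.003, -1.0]]
force: [0.2, -0.2, 0.3]
finger_gap: 0.422
```

```bash
python3 -c "
from h import *
off([.52,.005,.35])"
```

```text
t 9.7 tcp [0.5895 0.2737 0.3573] x [ 0.967 -0.255  0.006] F [ 0.2 -0.2  0.3] gap 0.422 q [0.25 0.27 1.24 0.   1.62 2.08]
off [0.0013 0.2776 0.0064]
```

Call:
{"api": "carry_out", "payload": {"hand": [0.036, 0.036, 0.036, 0.036, 0.036], "offset": [[0, 0.045, 0], [0, 0.09, 0], [0, 0.135, 0], [0, 0.18, 0], [0, 0.2, 0]], "roll": [0, 0, 0, 0, 0]}}

```text
time_s: 10.2
eef_pos: [0.5366, 0.0771, 0.3527]
eef_rot: [[0.966, -0.257, 0.001], [-0.257, -0.966, -0.001], [0.001, 0.001, -1.0]]
force: [-0.5, -0.2, -0.1]
finger_gap: 0.418
```

Call:
{"api": "carry_out", "payload": {"hand": [0.036, 0.036, 0.036, 0.036, 0.036], "offset": [[0, 0, 0], [0, 0, 0], [0, 0, 0], [0, 0, 0], [0, 0, 0]], "roll": [0, 0, 0, 0, 0]}}

```text
time_s: 10.7
eef_pos: [0.5375, 0.0808, 0.3515]
eef_rot: [[0.967, -0.254, -0.0], [-0.254, -0.967, 0.0], [-0.0, -0.0, -1.0]]
force: [0.5, -0.8, -0.5]
finger_gap: 0.423
```

```bash
python3 -c "
from h import *
snap('wrist','w8');off([.52,.005,.35])"
```

```text
t 10.75 tcp [0.5375 0.0807 0.3515] x [ 0.967 -0.254 -0.   ] F [-0.4 -1.   0.4] gap 0.422 q [-0.07  0.04  1.53  0.    1.58  1.76]
off [0.0023 0.0777 0.0015]
```

View pics/w8.png

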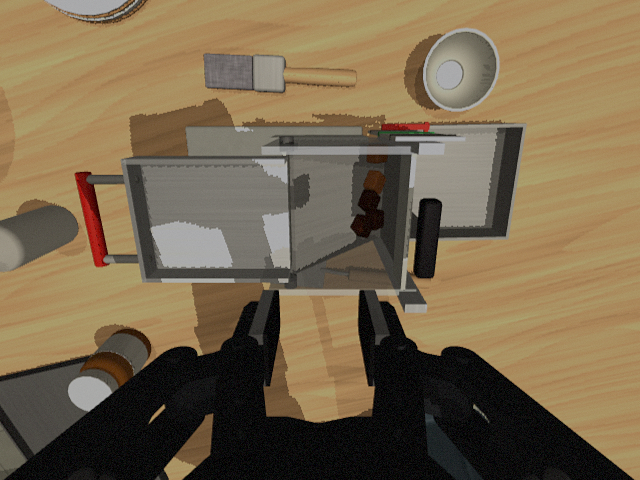

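All five chunks are in the chute: milk at (376,158) and (373,181), dark at (369,200), (375,217) and (361,226). The T-handle spans (430,199) to (425,277) and the tray is level. Next I'll measure the handle.

Run:
```python
from h import *
np.set_printoptions(precision=4,suppress=True)
W,S,T,W2=load('w8'),load('scene0'),load('top0'),load('w2')
def rect(s,x0,y0,x1,y1,th=45):
    m=np.zeros((480,640),np.uint8); m[y0:y1,x0:x1]=(s['color'][y0:y1,x0:x1].max(2)<th)
    m=cv2.morphologyEx(m,cv2.MORPH_OPEN,np.ones((5,5)))
    N,l,st,ce=cv2.connectedComponentsWithStats(m); i=1+np.argmax(st[1:,4]); print(st[i])
    p=np.argwhere(l==i)[:,::-1].astype(np.float32); r=cv2.minAreaRect(p); b=cv2.boxPoints(r)
    b=b[np.argsort(b[:,1])]; print(r); return np.array(r[0]),(b[0]+b[1])/2,(b[2]+b[3])/2
rh,h1,h2=rect(W,412,190,450,290); r2,_,_=rect(W2,505,115,560,220,40)
print(tri((W,*rh),(W2,*r2)),tri((W,*rh),(S,341.7,223)),tri((W,*rh),(T,304.2,234.8)))
for z in (.25,.257): print(z,plane(W,*rh,z),plane(W,*h1,z),plane(W,*h2,z))
d=plane(W,*h1,.257)-plane(W,*h2,.257);print(np.linalg.norm(d),np.degrees(np.arctan2(d[1],d[0])))
# orange bar prediction
a=np.radians(75.1); yh=np.array([np.cos(a),np.sin(a)]); print('pred',np.array([.588,.273])-yh*.277)
```

```text
[ 414  199   28   79 1687]
((426.2232666015625, 237.9324951171875), (24.256290435791016, 79.26609802246094), 4.969740867614746)
[ 510  123   42   89 2377]
((529.1202392578125, 166.7357940673828), (28.73575210571289, 91.5440902709961), 11.142889976501465)
(array([0.5177, 0.0058, 0.2525]), np.float64(0.00017093533766910173)) (array([0.5153, 0.0042, 0.2466]), np.float64(0.0004610624427279496)) (array([0.5155, 0.0041, 0.247 ]), np.float64(0.0008134513187218384))
0.25 [0.5166 0.0052 0.25  ] [ 0.5454 -0.002   0.25  ] [0.4855 0.0128 0.25  ]
0.257 [0.5195 0.0068 0.257 ] [ 0.5475 -0.0002  0.257 ] [0.4893 0.0142 0.257 ]
0.0598990407274888 -13.859743663958525
pred [0.5168 0.0053]
```

Estimates agree: handle centre at about (0.517, 0.005, 0.250), length 60 mm, yaw -14°. I'll move above it.

```bash
python3 -c "
from h import *
off([.517,.005,.30])"
```

```text
t 10.75 tcp [0.5375 0.0807 0.3515] x [ 0.967 -0.254 -0.   ] F [-0.4 -1.   0.4] gap 0.422 q [-0.07  0.04  1.53  0.    1.58  1.76]
off [-0.0006  0.0784  0.0515]
```

Call:
{"api": "carry_out", "payload": {"hand": [0.036, 0.036, 0.036, 0.036, 0.036], "offset": [[0, 0.03, 0], [0, 0.06, 0], [0, 0.0785, 0.02], [0, 0.0785, 0.04], [0, 0.0785, 0.05]], "roll": [0, 0, 0, 0, 0]}}

```text
time_s: 11.25
eef_pos: [0.5167, 0.0039, 0.2999]
eef_rot: [[0.967, -0.256, -0.002], [-0.256, -0.967, 0.001], [-0.002, -0.0, -1.0]]
force: [0.3, 0.9, -0.2]
finger_gap: 0.424
```

Call:
{"api": "carry_out", "payload": {"hand": [0.036, 0.036, 0.036, 0.036, 0.036], "offset": [[0, 0, 0], [0, 0, 0], [0, 0, 0], [0, 0, 0], [0, 0, 0]], "roll": [0, 0, 0, 0, 0]}}

```text
time_s: 11.75
eef_pos: [0.5177, 0.0041, 0.3024]
eef_rot: [[0.967, -0.255, 0.001], [-0.255, -0.967, -0.0], [0.001, -0.0, -1.0]]
force: [-0.6, -0.4, 0.7]
finger_gap: 0.422
```

```bash
python3 -c "
from h import *
W=snap('wrist','w9');off([.517,.005,.231]);print(proj(W,[.517,.005,.25]),proj(W,[.517,.005,.257]))"
```

```text
t 11.8 tcp [0.5176 0.0041 0.3022] x [ 0.967 -0.255  0.001] F [ 0.4 -0.6  0.2] gap 0.422 q [-0.22 -0.    1.66  0.    1.48  1.61]
off [-0.0009 -0.0007  0.0712]
(np.float64(319.09070791288633), np.float64(264.3292678899083)) (np.float64(319.11242768200253), np.float64(269.0302121755967))
```

View pics/w9.png

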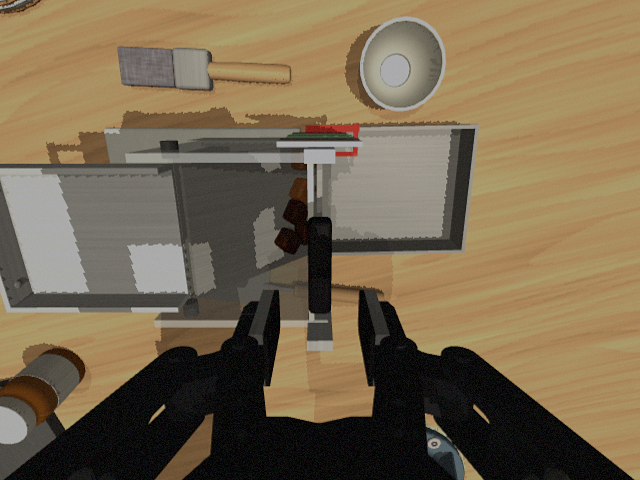

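The handle is centred between the fingers (320,217–312, middle about 265), as predicted. I'll descend and grip.

Call:
{"api": "carry_out", "payload": {"hand": [0.036, 0.036, 0.036, 0.036, 0.036], "offset": [[0, 0, 0.02], [0, 0, 0.04], [0, 0, 0.06], [0, 0, 0.07], [0, 0, 0.07]], "roll": [0, 0, 0, 0, 0]}}

```text
time_s: 12.3
eef_pos: [0.5165, 0.0042, 0.2304]
eef_rot: [[0.967, -0.255, -0.003], [-0.255, -0.967, 0.001], [-0.003, 0.0, -1.0]]
force: [0.1, 0.9, 0.6]
finger_gap: 0.42
```

Call:
{"api": "carry_out", "payload": {"hand": [0.036, 0.0, 0.0, 0.0, 0.0], "offset": [[0, 0, 0], [0, 0, 0], [0, 0, 0], [0, 0, 0], [0, 0, 0]], "roll": [0, 0, 0, 0, 0]}}

```text
time_s: 12.8
eef_pos: [0.5181, 0.0036, 0.233]
eef_rot: [[0.967, -0.255, 0.002], [-0.255, -0.967, -0.001], [0.002, 0.0, -1.0]]
force: [-1.8, -1.8, 5.5]
finger_gap: 0.147
```

```bash
python3 -c "
from h import *
W=snap('wrist','w10');off([.517,.005,.286])
im=snap('scene','s10')['color'][150:350,270:470,::-1]; cv2.imwrite('pics/z_s10.png',cv2.resize(im,None,fx=3,fy=3))"
```

```text
t 12.85 tcp [0.5181 0.0036 0.2331] x [ 0.967 -0.255  0.002] F [-1.3 -0.8  5.5] gap 0.15 q [-0.22  0.05  1.75 -0.    1.34  1.61]
off [-0.0013 -0.001  -0.0529]
```

View pics/w10.png

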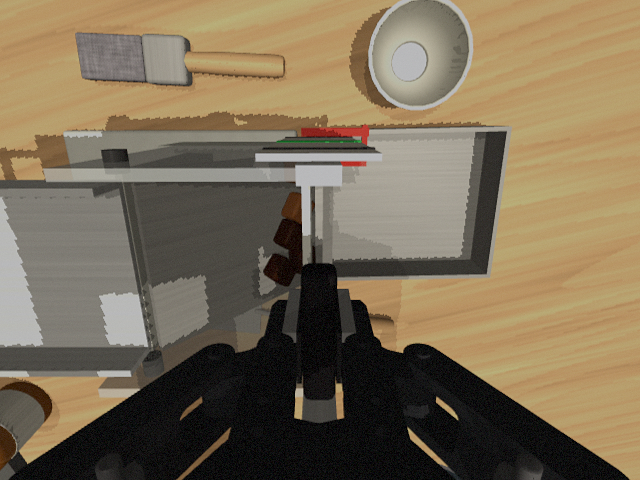

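View pics/z_s10.png

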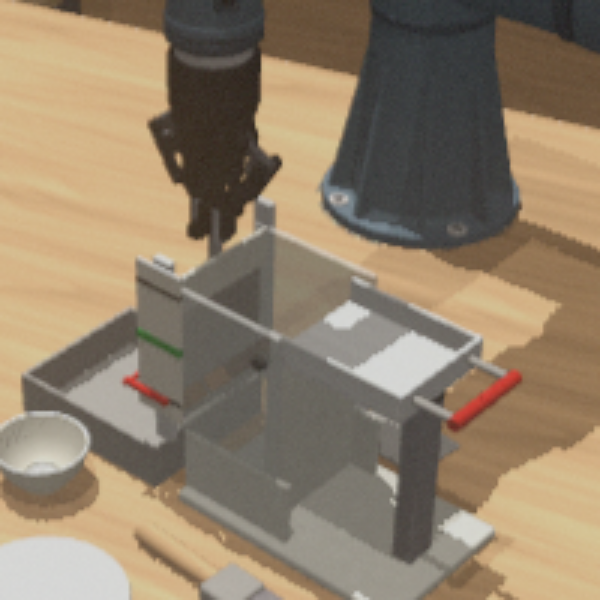

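The handle is gripped (opening about 13 mm) with the gate shut and the pointer at the lower line. Lifting 55 mm.

Call:
{"api": "carry_out", "payload": {"hand": [0, 0, 0, 0, 0], "offset": [[0, 0, -0.01], [0, 0, -0.022], [0, 0, -0.034], [0, 0, -0.046], [0, 0, -0.056]], "roll": [0, 0, 0, 0, 0]}}

```text
time_s: 13.4
eef_pos: [0.5179, 0.0037, 0.2873]
eef_rot: [[0.967, -0.256, 0.001], [-0.256, -0.967, -0.0], [0.001, 0.0, -1.0]]
force: [6.6, -1.3, -10.1]
finger_gap: 0.15
```

Call:
{"api": "carry_out", "payload": {"hand": [0, 0, 0, 0, 0], "offset": [[0, 0, 0], [0, 0, 0], [0, 0, 0], [0, 0, 0], [0, 0, 0]], "roll": [0, 0, 0, 0, 0]}}

```text
time_s: 13.9
eef_pos: [0.5179, 0.0037, 0.2863]
eef_rot: [[0.967, -0.256, 0.001], [-0.256, -0.967, -0.0], [0.001, 0.0, -1.0]]
force: [7.2, -2.8, -9.4]
finger_gap: 0.152
```

Call:
{"api": "carry_out", "payload": {"hand": [0, 0, 0, 0, 0], "offset": [[0, 0, 0], [0, 0, 0], [0, 0, 0], [0, 0, 0], [0, 0, 0]], "roll": [0, 0, 0, 0, 0]}}

```text
time_s: 14.4
eef_pos: [0.5179, 0.0037, 0.2863]
eef_rot: [[0.967, -0.256, 0.001], [-0.256, -0.967, -0.0], [0.001, 0.0, -1.0]]
force: [6.6, -2.1, -9.2]
finger_gap: 0.148
```

```bash
python3 -c "
from h import *
W=snap('wrist','w11');off([.517,.005,.286])
im=snap('scene','s11')['color'][150:350,270:470,::-1]; cv2.imwrite('pics/z_s11.png',cv2.resize(im,None,fx=3,fy=3))"
```

```text
t 14.45 tcp [0.5179 0.0037 0.2863] x [ 0.967 -0.256  0.001] F [ 7.5 -2.3 -9. ] gap 0.149 q [-0.22  0.01  1.68 -0.    1.45  1.61]
off [-0.0012 -0.001   0.0003]
```

View pics/w11.png

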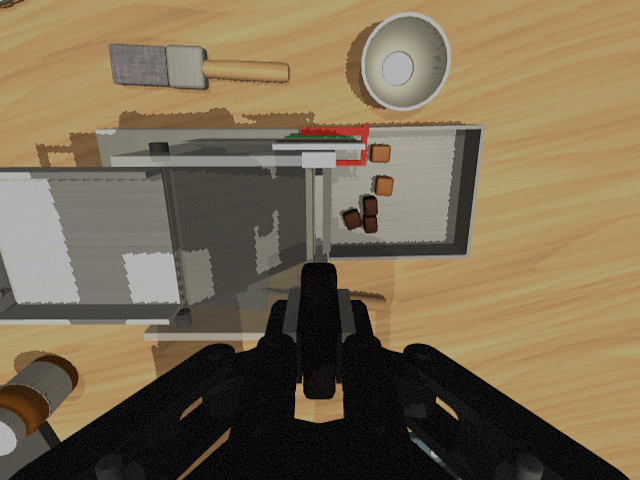

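View pics/z_s11.png

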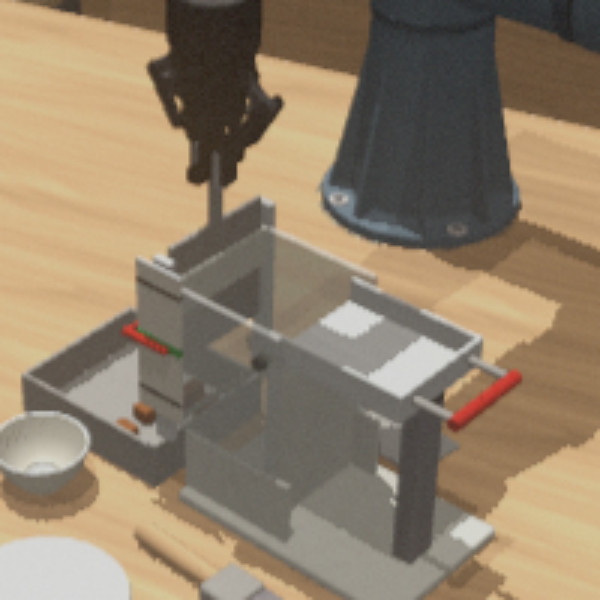

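All five chunks are in the pan: milk at (381,153) and (385,186), dark at (370,206), (352,219) and (371,224). The pointer is on the green band and the force is about 9 N. I'll check positions against the pan and the pointer height numerically.

Run:
```python
from h import *
np.set_printoptions(precision=4,suppress=True)
W,S,T=load('w11'),load('s11'),snap('top','t11')
a=np.radians(-14.9); R=np.array([[np.cos(a),-np.sin(a)],[np.sin(a),np.cos(a)]])
# far (-y) corners of pan outer rim
c1,c2=plane(W,484,125,.045)[:2],plane(W,467,257,.045)[:2]
print('rim width',np.linalg.norm(c1-c2)); 
d=(c1-c2)/np.linalg.norm(c1-c2); n=np.array([-d[1],d[0]]); pc=(c1+c2)/2+n*.085; print('pan',pc,np.degrees(np.arctan2(d[1],d[0])))
for u,v in [(381,153),(385,186),(370,206),(352,219),(371,224)]:
    q=plane(W,u,v,.02)[:2]-pc; print('chunk in pan',q@d,q@n)
c=cv2.cvtColor(S['color'],cv2.COLOR_RGB2HSV)[255:275,305:340]
m=((c[...,0]<6)|(c[...,0]>174))&(c[...,1]>150)
p=np.argwhere(m).mean(0)+[255,305]; print('pointer px',p)
# pointer height shift vs start pointer px (318.1,279.5) same column offset
org=np.array([.517,.005])-R@np.array([0,-.012]); 
P=np.append(org+R@np.array([.09,-.02]),0)
for z in (.105,.15,.16,.17): P[2]=z; print(z,proj(S,P))
robot.observe(); o=robot.observe(); print(o['time_s'],o['eef_pos'],o['force'],o['qd'])
im=T['color'][150:290,200:400,::-1]; cv2.imwrite('pics/z_t11.png',cv2.resize(im,None,fx=3,fy=3))
```

```text
rim width 0.14869156881654655
pan [ 0.4961 -0.082 ] -14.002464649704748
chunk in pan 0.04498712171545796 0.017293681930559007
chunk in pan 0.006954658742272572 0.011003499422037415
chunk in pan -0.016918104909278753 0.027889363617725732
chunk in pan -0.03276608136283428 0.049214358152649594
chunk in pan -0.03943940020910156 0.025956198716519645
pointer px [262.325 317.225]
0.105 (np.float64(315.95244220140603), np.float64(282.63517026987023))
0.15 (np.float64(315.560205913271), np.float64(268.48318526824096))
0.16 (np.float64(315.47126152882737), np.float64(265.27404926348623))
0.17 (np.float64(315.3816539003052), np.float64(262.0409832437502))
14.55 [0.5179 0.0037 0.2863] [ 7.077  -3.2319 -8.8398] [ 0.0008  0.0019  0.0005 -0.0018  0.0004  0.0017]
```

View pics/z_t11.png

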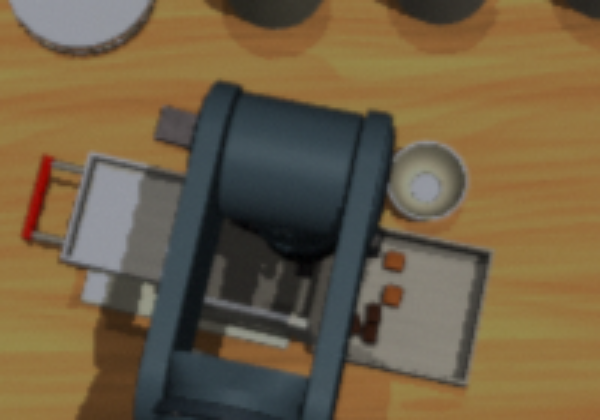

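Chunks are well inside the pan. The pointer moved 17.2 px against 17.4 px for 55 mm, so lift is about 54 mm. The arm is still. Handing in.

```bash
python3 -c "
from h import *
print(robot.close_job())"
```

```text
the job is handed in; nothing more can be done
None
```

I lifted the tray to about 1.0 rad by its red bar until all five chunks had slid into the chute, then lowered it level and let go. I then pulled the gate up by its T-handle and handed the job in at about 14.5 s, still holding it.

The last checks before handing in:
- **Gate:** it stood about 54 mm up by the pointer's pixel shift (53 mm by the tool's rise), with the red pointer at the green band. The vertical load was about 9 N, as expected at half travel, and the arm was still.
- **Chunks:** all five were in the pan. The farthest from its centre was about 45 mm off in x and 49 mm in y, against limits of 73 and 83 mm. The chute was empty.
- **Tray and bystanders:** the tray looked level, and nothing else in view appeared to have moved. I did not measure the bystanders' positions.

**Disagreements and blemishes:**
- Setting the tray down hit its post harder than intended. I read 84 N at the wrist at the end of that move, against the 120 N limit, and it settled to about 17 N.
- My first automatic outline of the T-handle picked up a dark chute wall, so I discarded it and measured again from two wrist views.
- There was a sideways force of about 7 N while holding the gate.

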